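# Hold the sprung warmer lid at 45 degrees

### The arm

A 7-joint arm with a two-finger parallel gripper is mounted at the origin on a cart in front of the work surface, level with it; the furniture and walls round the work are solid. World frame = base frame: x ahead of the robot, y to its left, z up, the work surface at z = 0. Lengths are in mm, angles in rad, forces in N, time in s.
With the tool pointing down it reaches from about 400 to 875 mm from the base axis. Payload 4.4 kg.
Tool frame: the origin (TCP) lies at the very end of the fingers, on their centre line; the grasp point (between the pads) lies 19 mm behind it (robot.hold_point_z is the distance from the TCP to the grasp point, in mm); z points along the fingers, y is the line along which they close (so a half turn about z gives the same grasp; the last joint's range is limited). The gripper opens to 85 mm and grips with 20 to 120 N. Pads are 22 mm wide; open, the fingers measure 114 mm over their backs; the gripper's body (76 mm by 85 mm) begins 54 mm behind the grasp point. The pads swing forward as they close: fully open they stand 13 mm farther back than shut.
Start: joints at [-1.292, 0.628, 0.038, 1.517, -0.027, 0.996, -0.02], TCP at [219.682, 611.766, 231.313] pointing down, gripper open.
Joint ranges: [-3.06, 3.06], [-0.37, 2.12], [-1.25, 1.32], [0.18, 2.47], [-1.1, 4.24], [0.23, 1.98], [-2.94, 2.94]. Speed limits (rad/s): [2.57, 2.57, 3.14, 3.14, 3.14, 3.14, 3.14].

### API

Orientations are given as a 3x3 rotation matrix whose columns are the frame's x, y, z axes.
In Python, from rig import robot gives the robot as it stands. The module is installed in compiled form; this text tells all that it offers.
- The arm moves only by the tool drive_tool, never from a script. Its argument "steps" is a list that holds one entry, the list of rows, each a list of 5 numbers: the shift along the tool's x, y, z in cm, then the turn about the tool's z in rad, then the closure, from -1 (fully open) to 1 (shut). A call has 1 to 12 rows; each row is the pose to reach, as a shift and turn from the pose commanded when the call began, along the tool's axes at that moment; what a row does not reach only later rows make up. A row lasts 1/12 s, in which the tool goes at most 41.7 mm and 7.16 degrees, less where a joint would pass 70% of its speed; a pose out of reach is approached as far as the arm can. A call with a gripper value outside its range is refused whole. The fingers move at their own pace and stop on an object; "newtons" is the grip in N (left out, the last holds). Time passes only in rows, so rows that repeat a pose let the fingers close. It gives the time, the measured TCP pose, the force, the opening and the grip force at its end, in the units of the state.
- robot.state(): the state, without advancing time (a new reading comes with each control period).
- robot.read_camera(name): name is "scene" or "top" or "wrist"; returns a dict with "img" (420x560x3 uint8, blue, green, red), "fx", "fy", "cx", "cy" (pixels), "k1" (the pictures are not rectified: a ray, as slopes to the right and down, at radius r is drawn at 1 + k1 r^2 times it, then the intrinsics apply), "rvec" (rotation vector, rad) and "tvec" (3), from world to camera coordinates, as OpenCV has them. Camera axes: x right, y down, z forward; pixel columns grow to the right and rows downward; lengths in mm; the calibration is good to about 2 mm. A picture is of the moment at which its call begins. There is no depth.
- robot.hand_in(): hands the job in; it is judged then, once.
Trained networks look in a picture, given as the dict that the camera call returned (one of the last four; its "shot" number tells which), for a name from the list of things; names that differ only in an ending like _2 or _b are one class to them, and where a whole thing is asked for, a point or a joint stands for the part that bears it (a point fixed in the world has none). Each returns a list of dicts, best first, with "p" (0 to 1); they miss things now and then, are a little off and sometimes report something else, mostly with a low value. They report only what shows in the picture. A call takes as long as a camera call. They do not tell look-alikes from the thing itself.
- robot.search_frame(thing, picture): "box" ([left, top, right, bottom] in pixels, round what is visible of it).
- robot.regions_of(thing, picture): "region" (420x560 bool, what is visible of it) and "box" ([left, top, right, bottom] in pixels, round what is visible of it).
The state is a dict: "t": time; "joint_pos": joint angles; "joint_velocities": joint speeds; "tau": joint torques, N m; "tcp_pos": TCP position; "tcp_rot": TCP orientation; "contact_force": force on the tool from outside, world axes, zero at the start; "torque": the same for the moment, N m; "gripper_width": opening from 0.0 (shut) to 1.0 (fully open); "gripper_force": force on a finger pad.
Only numpy, scipy, OpenCV 4.12 (cv2) and the standard library are available. Lean on these libraries where they do the work, as an engineer would, in place of code of your own. Each camera call takes 0.05 s, during which the arm holds its last target. There are 200 camera calls.

### The job

The lilac cup has been left on the lid of the sample warmer: stand it upright, whole foot, on the round cork mat and let go of it. Then take the lid's black bar in the fingers, raise the sprung lid to 45 degrees (the orange mark on its side scale) and keep holding it there by the bar: the program finishes while the gripper still holds the lid open. Leave the jar, funnel, tape roll and pen where they are.

Things in the scene. Friction and masses are not known exactly. Their poses are not given: they have to be found in the camera images.
- warmer: Sample warmer fixed to the worktop: white box 180 (x) x 220 (y) mm, blue sprung lid, vials inside (not to be handled). Origin under its centre on the worktop; its x axis points from the front panel (display, dial, lid bar) to the hinge at the back, y to its left, z up. The closed lid's flat upper face (178 x 222 mm) is 90 mm above the worktop.
- hinge (a point): Middle of the lid's hinge line, which runs along the warmer's y axis, 85 mm behind the warmer's centre (+x), 78 mm above the worktop. Round this line, 119 mm to the warmer's right (-y), stands an aluminium angle scale of radius 112 mm: black marks each 15 degrees, a broad orange one at 45; a red pointer on the lid's right edge runs along it.
- lid (a joint): Lid angle in rad: 0 closed (level), grows as the front rises, 0.785 = 45 degrees, stop at 1.3. Spring and weight close it whenever it is let go, from any angle; lifting at the bar takes about 4 N when shut and 5 to 6 N at 45 degrees.
- lid_bar: Black round lid bar, 12 mm thick, 100 mm long (along the warmer's y), on two 8 mm steel arms 45 mm either side of its middle, sloping down and back to the lid. Origin: the bar's middle. Lid shut: 212 mm in front of the hinge line, 120 mm above the worktop, 36 mm ahead of the lid; it swings on a 216 mm radius. Pinch from above between the arms; it can turn in the fingers.
- sample_cup: Tapered lilac sample cup with dark rim, open top, 64 mm high, 49 mm across the rim, 36 mm across the foot, about 18 g, loose, standing on the lid at the start. Origin at the centre of its underside, z up along its axis.
- cork_mat: Round cork mat fixed to the worktop, 100 mm across, 5 mm thick; origin at the centre of its underside.
- glass_jar: Clear glass jar, 60 mm across, 137 mm high, loose bystander; origin at the centre of its underside.
- funnel: Clear glass funnel standing mouth down, 69 mm across, 90 mm high, loose bystander; origin at the centre of its underside.
- tape_roll: Roll of tan tape lying flat, 100 mm across, 25 mm high, loose bystander; origin at the centre of its underside.
- marker_pen: White and black marker pen lying on the worktop, 135 mm long, 17 mm thick, loose bystander; origin at the centre of its underside, y along it.
Mind the look-alikes: they are no part of the job. Leave any yellow look-alike of the sample_cup alone.

How it is judged:
By the outcome, as a careful person would: the job done as asked, in the order asked, and still so for the second after the job is handed in, while the arm keeps its last pose, push and grip.
It also fails if it takes over 56 s, if anything falls off the work surface, if the arm or the gripper's body presses on something with over 40 N, if the wrist force passes 120 N, or if a joint passes its speed limit or range.

## Working session

There is one attempt and no reset: what is moved stays moved. The work goes in short steps, Python scripts to look and compute and a tool call to move; the robot and the scene stay as the last step left them, time stands still between calls to the robot, and variables do not carry over. Pictures are saved under pics/ and viewed, at most 10 in all, crops included, and the job is handed in when it is done.

Besides the shell and the picture viewer there is one more tool, called after ">>>" as name(argument=value, ...), one argument or row to a line, values as JSON. drive_tool: Moves the arm, as the interface text tells. Its arguments: {"type":"object","properties":{"steps":{"type":"array"},"newtons":{"type":"number"}},"required":["steps"]}

```bash
mkdir -p pics; ls
python3 - <<'E'
from rig import robot
import cv2,numpy as np,pickle
s=robot.state();print(s['t'],s['tcp_pos'],np.round(s['tcp_rot'],3).tolist(),s['gripper_width'],robot.hold_point_z)
for n in('scene','top'):
    p=robot.read_camera(n);cv2.imwrite(f'pics/{n}0.png',p['img']);pickle.dump(p,open(n+'.pkl','wb'))
    print(n,{k:p[k] for k in p if k!='img'})
    for t in('sample_cup','cork_mat','lid_bar','warmer','glass_jar','funnel','tape_roll','marker_pen'):
        print(t,[(round(d['p'],2),np.round(d['box']).tolist()) for d in robot.search_frame(t,p)][:3])
E
```

```text
pics
0.0 [219.47028081 611.17380401 230.41090386] [[-0.941, 0.338, -0.001], [0.338, 0.941, -0.002], [-0.0, -0.002, -1.0]] 1.0006286660248913 18.700000000000003
scene {'fx': 473.9170236271919, 'fy': 473.9170236271919, 'cx': 285.6814170628335, 'cy': 201.20155077922212, 'k1': 0.04988977036028942, 'rvec': array([ 1.82916095, -0.86118128,  0.59310059]), 'tvec': array([-366.51048338,  250.76084435, 1117.40308728]), 'shot': 1}
sample_cup [(0.88, [315.0, 183.0, 332.0, 213.0]), (0.75, [246.0, 202.0, 264.0, 226.0]), (0.54, [280.0, 194.0, 298.0, 205.0])]
cork_mat [(0.52, [188.0, 209.0, 217.0, 220.0])]
lid_bar [(0.69, [292.0, 208.0, 320.0, 222.0])]
warmer [(0.69, [280.0, 183.0, 378.0, 256.0]), (0.42, [289.0, 210.0, 322.0, 224.0])]
glass_jar [(0.97, [238.0, 160.0, 256.0, 198.0]), (0.71, [251.0, 252.0, 281.0, 274.0])]
funnel [(0.95, [360.0, 243.0, 386.0, 276.0])]
tape_roll [(0.93, [340.0, 282.0, 380.0, 315.0])]
marker_pen [(0.71, [255.0, 254.0, 284.0, 274.0])]
top {'fx': 524.1090440775058, 'fy': 524.1090440775058, 'cx': 280.3402835983255, 'cy': 202.45343638129555, 'k1': -0.06832029119110689, 'rvec': array([ 2.1313293 , -2.10254166,  0.19432771]), 'tvec': array([ -40.19302843,  537.92068863, 1382.45279949]), 'shot': 2}
sample_cup [(0.69, [244.0, 149.0, 263.0, 170.0]), (0.64, [302.0, 155.0, 324.0, 177.0]), (0.55, [237.0, 201.0, 252.0, 223.0])]
cork_mat [(0.87, [157.0, 217.0, 193.0, 254.0])]
lid_bar [(0.57, [304.0, 207.0, 344.0, 224.0])]
warmer [(0.71, [280.0, 135.0, 368.0, 226.0])]
glass_jar [(0.68, [159.0, 132.0, 185.0, 165.0])]
funnel [(0.66, [382.0, 204.0, 401.0, 229.0])]
tape_roll [(0.96, [395.0, 254.0, 432.0, 287.0])]
marker_pen [(0.73, [315.0, 251.0, 318.0, 296.0])]
```

```bash
cat > h.py <<'E'
import cv2,numpy as np
def _d(p): return np.array([p['k1'],0,0,0,0.])
def _K(p): return np.array([[p['fx'],0,p['cx']],[0,p['fy'],p['cy']],[0,0,1]])
def proj(p,X): return cv2.projectPoints(np.array(X,float).reshape(-1,1,3),p['rvec'],p['tvec'],_K(p),_d(p))[0][:,0]
def ray(p,uv):
    R=cv2.Rodrigues(p['rvec'])[0]; n=cv2.undistortPoints(np.array(uv,float).reshape(1,1,2),_K(p),_d(p))[0,0]
    return -R.T@p['tvec'], R.T@np.array([n[0],n[1],1])
def at(p,uv,z):
    c,d=ray(p,uv); return c+d*(z-c[2])/d[2]
E
python3 - <<'E'
import pickle,cv2,numpy as np
from h import *
t=pickle.load(open('top.pkl','rb'));s=pickle.load(open('scene.pkl','rb'))
a=cv2.resize(t['img'][110:310,130:450],None,fx=2.5,fy=2.5,interpolation=cv2.INTER_CUBIC)
b=cv2.resize(s['img'][150:330,170:400],None,fx=3.3,fy=3.3,interpolation=cv2.INTER_CUBIC)
cv2.imwrite('pics/tc.png',a);cv2.imwrite('pics/sc.png',b)
for n,uv,z in(('mat',(175,235.5),5),('cupA',(313,166),90+32),('cupB',(253.5,159.5),32),('cupC',(244.5,212),32),('bar',(324,215.5),120),('warmer',(324,180),90),('jar',(172,148),68),('fun',(391,216),45),('tape',(413,270),12)): print(n,at(t,uv,z).round())
E
```

```text
mat [449. 262.   5.]
cupA [ 624. -118.  122.]
cupB [665.  45.  32.]
cupC [514.  66.  32.]
bar [ 492. -147.  120.]
warmer [ 594. -150.   90.]
jar [685. 270.  68.]
fun [ 506. -336.   45.]
tape [ 361. -401.   12.]
```

View pics/tc.png

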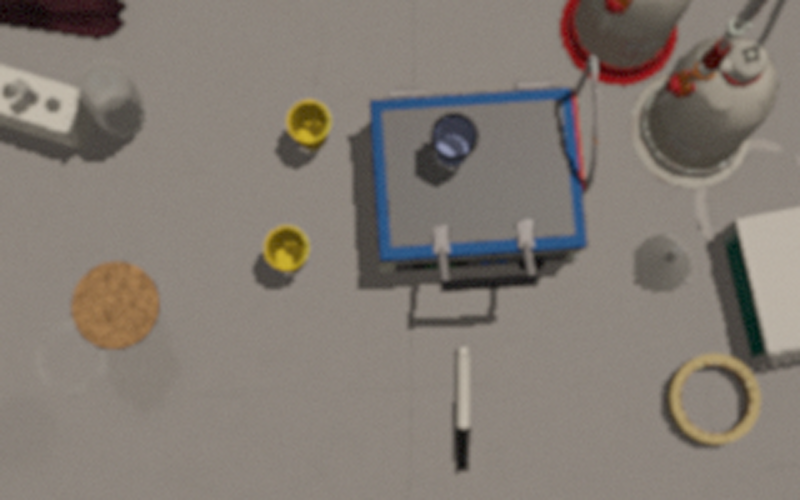

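View pics/sc.png

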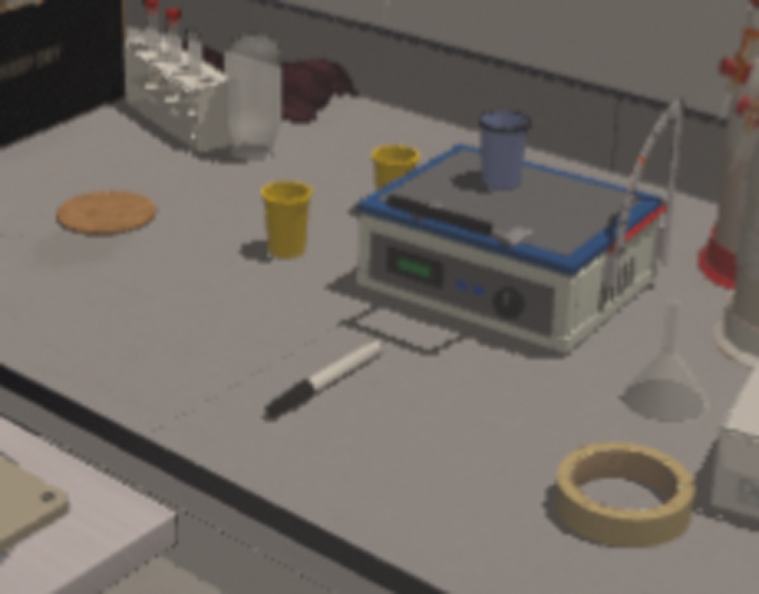

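The top crop shows the lilac cup on the lid, with its rim at about crop (455,134), and two yellow look-alikes to its left. The cork mat is at (115,305), and the bar sits in front of the lid at (490,280). The scene crop agrees: cup at (504,150), bar at (440,212), mat at (107,213).

```bash
cat >> h.py <<'E'
def tri(obs):
    A=np.zeros((3,3));b=np.zeros(3)
    for p,uv in obs:
        c,d=ray(p,uv);d=d/np.linalg.norm(d);M=np.eye(3)-np.outer(d,d);A+=M;b+=M@c
    return np.linalg.solve(A,b)
E
python3 - <<'E'
import pickle
from h import *
t=pickle.load(open('top.pkl','rb'));s=pickle.load(open('scene.pkl','rb'))
T=lambda u,v:(u/2.5+130-.3,v/2.5+110-.3); S=lambda u,v:(u/3.3+170-.35,v/3.3+150-.35)
print('rim tri',tri([(t,T(455,134)),(s,S(504,123))]).round(1),'rim z154',at(t,T(455,134),154).round(1),at(s,S(504,123),154).round(1))
print('foot scene z90',at(s,S(502,183),90).round(1))
cs=[at(t,T(*c),90) for c in((373,102),(574,90),(585,246),(382,260))]
print('lid',np.round(cs,1).tolist(),np.mean(cs,0).round(1),[round(float(np.linalg.norm(cs[i]-cs[i-1])),1) for i in range(4)])
ss=[at(s,S(*c),90) for c in((462,147),(665,205),(570,266),(360,207))]
print('lid scene',np.round(ss,1).tolist(),np.mean(ss,0).round(1))
print('bar ends top',[at(t,T(*c),120).round(1) for c in((443,283),(536,279))],'scene',[at(s,S(*c),120).round(1) for c in((390,202),(490,228))])
print('mat top',at(t,T(115.5,305),5).round(1),'scene',at(s,S(106.5,212.5),5).round(1))
E
```

```text
rim tri [ 621.4 -111.8  152.8] rim z154 [ 622.3 -113.2  154. ] [ 616.9 -112.6  154. ]
foot scene z90 [ 625.1 -108.4   90. ]
lid [[674.6, -27.3, 90.0], [691.1, -245.9, 90.0], [518.5, -255.0, 90.0], [500.7, -39.4, 90.0]] [ 596.2 -141.9   90. ] [174.4, 219.2, 172.8, 216.3]
lid scene [[672.7, -27.0, 90.0], [682.1, -249.7, 90.0], [519.0, -251.7, 90.0], [495.2, -42.8, 90.0]] [ 592.2 -142.8   90. ]
bar ends top [array([ 472.2, -102.9,  120. ]), array([ 477.6, -199.1,  120. ])] scene [array([469.2, -97.6, 120. ]), array([ 482.9, -193.7,  120. ])]
mat top [460.  259.7   5. ] scene [459.7 262.2   5. ]
```

>>> drive_tool(
  steps=[
    [[-20,-17.5,0,0,-1],[-20,-17.5,0,0,-1],[-20,-17.5,0,0,-1],[-20,-17.5,0,0,-1],[-20,-17.5,0,0,-1],[-20,-17.5,0,0,-1],[-20,-17.5,0,0,-1],[-62.3,-54.5,0,0,-1],[-62.3,-54.5,0,0,-1],[-62.3,-54.5,0,0,-1],[-62.3,-54.5,0,0,-1],[-62.3,-54.5,0,0,-1]],
  ],
  newtons=20,
)

```text
t: 1.9
tcp_pos: [450.8, 195.6, 231.6]
tcp_rot: [[-0.941, 0.338, 0.001], [0.338, 0.941, 0.0], [-0.001, 0.001, -1.0]]
contact_force: [0.7, -0.2, 0.6]
gripper_width: 1.0
gripper_force: 0.0
```

```bash
cat >> h.py <<'E'
def go(s,X,yaw=None):
    "shift cm + turn to bring TCP to X, tool y axis at world yaw (mod pi)"
    R=np.array(s['tcp_rot']);d=R.T@(np.array(X,float)-s['tcp_pos'])/10
    cur=np.arctan2(R[1,1],R[0,1]); tn=0 if yaw is None else -((yaw-cur+np.pi/2)%np.pi-np.pi/2)
    return d.round(2),round(float(tn),3),'yaw',round(float(cur),3)
def st(s): return {k:np.round(s[k],3).tolist() for k in('t','tcp_pos','joint_pos','contact_force','gripper_width','gripper_force')}
E
python3 -c "
from rig import robot
from h import *
s=robot.state();print(st(s),go(s,[622,-112,230],.075))"
```

```text
{'t': 1.9, 'tcp_pos': [450.768, 195.644, 231.647], 'joint_pos': [-0.514, 0.403, 0.066, 1.951, -0.037, 0.788, 0.799], 'contact_force': [0.745, -0.208, 0.607], 'gripper_width': 1.0, 'gripper_force': 0.0} (array([-26.51, -23.17,   0.16]), 1.151, 'yaw', 1.226)
```

>>> drive_tool(
  steps=[
    [[-26.5,-23.2,0,1.15,-1],[-26.5,-23.2,0,1.15,-1],[-26.5,-23.2,0,1.15,-1],[-26.5,-23.2,0,1.15,-1],[-26.5,-23.2,0,1.15,-1],[-26.5,-23.2,0,1.15,-1],[-26.5,-23.2,0,1.15,-1],[-26.5,-23.2,0,1.15,-1],[-26.5,-23.2,0,1.15,-1],[-26.5,-23.2,0,1.15,-1],[-26.5,-23.2,0,1.15,-1],[-26.5,-23.2,0,1.15,-1]],
  ],
)

```text
t: 2.9
tcp_pos: [620.5, -108.9, 230.9]
tcp_rot: [[-0.079, 0.997, -0.001], [0.997, 0.079, 0.001], [0.002, -0.001, -1.0]]
contact_force: [-0.0, 0.0, 0.0]
gripper_width: 0.996
gripper_force: 0.0
```

```bash
python3 -c "
from rig import robot
from h import *
import pickle
s=robot.state();print(st(s),go(s,[622,-112,230],.075))
p=robot.read_camera('wrist');pickle.dump(p,open('w1.pkl','wb'));cv2.imwrite('pics/w1.png',p['img'])
for n in('sample_cup','lid_bar'):print(n,[(round(d['p'],2),np.round(d['box']).tolist()) for d in robot.search_frame(n,p)][:3])
print(proj(p,[[622,-112,154],[622,-112,90],[475,-149,120]]).round(), p['tvec'])"
```

```text
{'t': 2.9, 'tcp_pos': [620.513, -108.949, 230.888], 'joint_pos': [-0.103, 0.628, 0.391, 1.583, -0.274, 0.986, 0.453], 'contact_force': [-0.037, 0.031, 0.013], 'gripper_width': 0.996, 'gripper_force': 0.0} (array([-0.32,  0.12,  0.09]), 0.004, 'yaw', 0.079)
sample_cup [(0.87, [317.0, 0.0, 377.0, 41.0]), (0.64, [248.0, 177.0, 318.0, 257.0]), (0.48, [179.0, 3.0, 201.0, 4.0])]
lid_bar [(0.73, [84.0, 174.0, 169.0, 295.0])]
[[288. 224.]
 [287. 198.]
 [104. 238.]] [-608.4442712  -191.30407742  331.24545247]
```

View pics/w1.png

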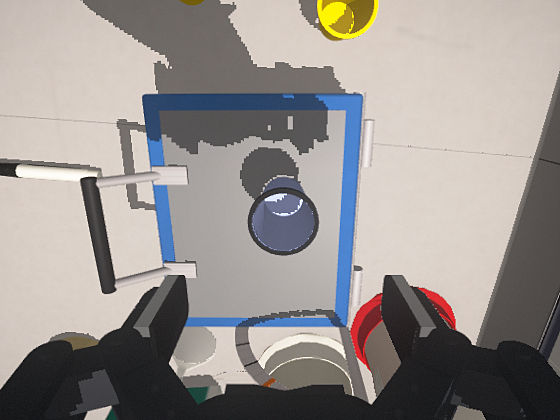

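The wrist view shows the lilac rim at (283,221) between the open fingers. The bar runs from (91,180) to (108,290), and the lid corners are near (143,94) and (363,94).

```bash
python3 -c "
from rig import robot
from h import *
import pickle
p=pickle.load(open('w1.pkl','rb'));t=pickle.load(open('top.pkl','rb'))
c=at(p,(283.5,221),154);print('cup',c,'rim dia',np.linalg.norm(at(p,(249,221),154)-at(p,(318,221),154)))
print('foot',at(p,(283,197),90))
a=[at(p,u,120) for u in((91,180),(108,290))];print('bar',a,np.mean(a,0),np.linalg.norm(a[0]-a[1]),np.arctan2(a[1][0]-a[0][0],a[0][1]-a[1][1]))
L=[at(p,u,90) for u in((143,94),(363,94))];print('lid left edge',L,np.linalg.norm(L[1]-L[0]),np.arctan2(*(L[1]-L[0])[[1,0]]))
s=robot.state();print(go(s,[c[0],c[1],109],.075))"
```

```text
cup [ 618.79315162 -109.73805654  154.        ] rim dia 47.53469153590633
foot [ 618.28601392 -111.67953944   90.        ]
bar [array([ 468.79881207, -100.84678793,  120.        ]), array([ 473.49468958, -198.33365774,  120.        ])] [ 471.14675082 -149.59022283  120.        ] 97.59990292798818 0.048132129458946446
lid left edge [array([500.48146112, -35.25912537,  90.        ]), array([674.78963823, -21.66502364,  90.        ])] 174.83746797499887 0.07783135080959316
(array([-0.12, -0.2 , 12.24]), 0.004, 'yaw', 0.079)
```

>>> drive_tool(
  steps=[
    [[-0.15,-0.2,4,0,-1],[-0.15,-0.2,8,0,-1],[-0.15,-0.2,11,0,-1],[-0.15,-0.2,12.2,0,-1],[-0.15,-0.2,12.2,0,-1],[-0.15,-0.2,12.2,0,-1],[-0.15,-0.2,12.2,0,1],[-0.15,-0.2,12.2,0,1],[-0.15,-0.2,12.2,0,1],[-0.15,-0.2,12.2,0,1],[-0.15,-0.2,12.2,0,1],[-0.15,-0.2,12.2,0,1]],
  ],
  newtons=20,
)

```text
t: 4.05
tcp_pos: [620.2, -112.5, 111.1]
tcp_rot: [[-0.076, 0.997, 0.003], [0.997, 0.076, -0.0], [-0.0, 0.003, -1.0]]
contact_force: [-1.0, 0.7, 6.3]
gripper_width: 0.535
gripper_force: 19.5
```

>>> drive_tool(
  steps=[
    [[0,0,0,0,1],[0,0,0,0,1],[0,0,0,0,1],[0,0,0,0,1],[0,0,0,0,1],[0,0,0,0,1]],
  ],
)

```text
t: 4.55
tcp_pos: [620.1, -112.5, 111.1]
tcp_rot: [[-0.076, 0.997, 0.003], [0.997, 0.076, -0.0], [-0.0, 0.003, -1.0]]
contact_force: [-0.7, 1.3, 6.5]
gripper_width: 0.531
gripper_force: 19.5
```

>>> drive_tool(
  steps=[
    [[0,0,-1,0,1],[0,0,-3,0,1],[0,0,-6,0,1],[0,0,-9,0,1],[0,0,-9,0,1]],
  ],
)

```text
t: 4.97
tcp_pos: [622.7, -113.6, 206.2]
tcp_rot: [[-0.076, 0.997, 0.011], [0.997, 0.076, -0.002], [-0.003, 0.011, -1.0]]
contact_force: [0.1, -0.0, 0.3]
gripper_width: 0.534
gripper_force: 20.6
```

```bash
python3 -c "
from rig import robot
from h import *
import pickle
s=robot.state();print(st(s),go(s,[460,259,200],.6),go(s,[460,259,200]))
p=robot.read_camera('wrist');cv2.imwrite('pics/w2.png',p['img'])"
```

```text
{'t': 4.967, 'tcp_pos': [622.705, -113.636, 206.17], 'joint_pos': [-0.093, 0.653, 0.384, 1.614, -0.29, 0.92, 0.47], 'contact_force': [0.122, -0.019, 0.284], 'gripper_width': 0.534, 'gripper_force': 20.636} (array([ 38.39, -13.41,   0.36]), -0.524, 'yaw', 0.076) (array([ 38.39, -13.41,   0.36]), 0.0, 'yaw', 0.076)
```

View pics/w2.png

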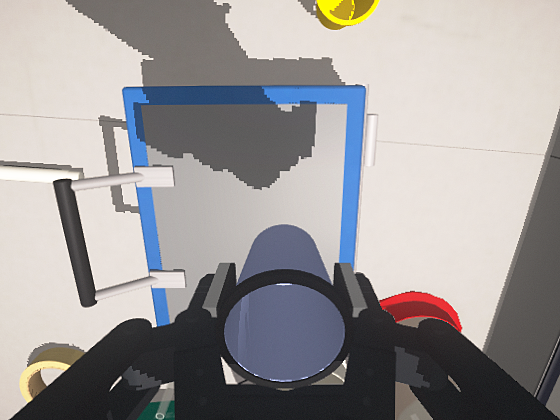

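The wrist view shows the cup held upright between the pads, with its rim at (284,330).

>>> drive_tool(
  steps=[
    [[3,-1,0,0,1],[6.5,-2.3,0,0,1],[10,-3.5,0,0,1],[13.5,-4.7,0,0,1],[17,-5.9,0,0,1],[20.5,-7.1,0,0,1],[24,-8.4,0,0,1],[27.5,-9.6,0,0,1],[31,-10.8,0,0,1],[34.5,-12,0,0,1],[37,-13,0,0,1],[38.4,-13.4,0,0,1]],
  ],
)

```text
t: 6.02
tcp_pos: [452.9, 264.5, 198.5]
tcp_rot: [[-0.081, 0.997, -0.003], [0.997, 0.081, 0.001], [0.001, -0.003, -1.0]]
contact_force: [-0.3, 0.3, -0.2]
gripper_width: 0.533
gripper_force: 20.7
```

>>> drive_tool(
  steps=[
    [[0,0,0,0,1],[0,0,0,0,1]],
  ],
)

```text
t: 6.18
tcp_pos: [455.6, 260.7, 198.9]
tcp_rot: [[-0.078, 0.997, -0.001], [0.997, 0.078, -0.001], [-0.001, -0.001, -1.0]]
contact_force: [0.7, -0.3, -0.9]
gripper_width: 0.533
gripper_force: 20.7
```

```bash
python3 -c "
from rig import robot
from h import *
import pickle
s=robot.state();print(st(s),go(s,[460,259,26]))
p=robot.read_camera('wrist');q=robot.read_camera('scene')
pickle.dump(p,open('w3.pkl','wb'))
cv2.imwrite('pics/w3.png',np.hstack([cv2.resize(p['img'],(448,336)),cv2.resize(q['img'][130:250,170:300],(350,323))[:336] if 0 else cv2.copyMakeBorder(cv2.resize(q['img'][130:250,170:290],(336,336)),0,0,0,0,0)]))
m=robot.regions_of('cork_mat',p);print([(d['p'],d['box']) for d in m][:2])
"
```

```text
{'t': 6.183, 'tcp_pos': [455.579, 260.733, 198.871], 'joint_pos': [-0.856, 0.525, 0.418, 1.908, -0.296, 0.77, -0.195], 'contact_force': [0.713, -0.297, -0.86], 'gripper_width': 0.533, 'gripper_force': 20.668} (array([-0.19,  0.44, 17.29]), 0.0, 'yaw', 0.078)
[(0.7, [240.7, 125.8, 336.7, 222.9])]
```

View pics/w3.png

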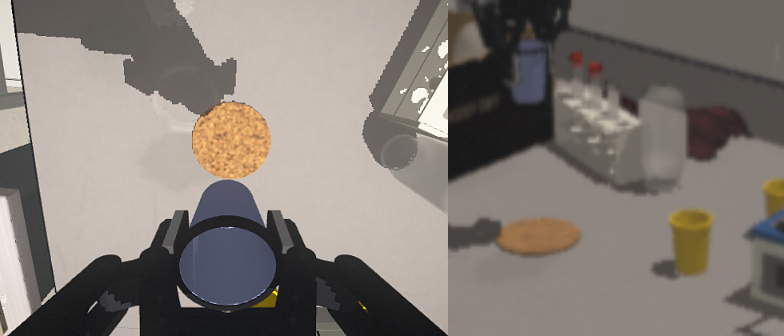

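The wrist view shows the mat at wrist pixel (289,174), with a faint ring and a smudge next to it. The scene inset shows nothing standing there.

```bash
python3 -c "
from rig import robot
from h import *
import pickle
p=pickle.load(open('w3.pkl','rb'))
print('mat',at(p,(288.7,174.5),5),np.linalg.norm(at(p,(240.7,174),5)-at(p,(336.7,174),5)));m=at(p,(288.7,174.5),5)
print('ring',at(p,(231,122),0),'smudge',at(p,(208,200),0))
s=robot.state();print(go(s,[m[0],m[1]-2,27]))
"
```

```text
mat [458.26794081 265.80666547   5.        ] 96.77974210290549
ring [397.92595373 312.45898365   0.        ] smudge [376.19630795 230.74438908   0.        ]
(array([ 0.52,  0.17, 17.22]), 0.0, 'yaw', 0.073)
```

>>> drive_tool(
  steps=[
    [[0.1,0.25,4,0,1],[0.1,0.25,8,0,1],[0.1,0.25,12,0,1],[0.1,0.25,14.5,0,1],[0.1,0.25,16,0,1],[0.1,0.25,16.6,0,1],[0.1,0.25,16.8,0,1],[0.1,0.25,16.8,0,1],[0.1,0.25,16.8,0,1]],
  ],
)

```text
t: 7.08
tcp_pos: [459.8, 261.6, 32.4]
tcp_rot: [[-0.075, 0.997, 0.002], [0.997, 0.075, 0.001], [0.001, 0.002, -1.0]]
contact_force: [0.1, 0.4, -1.4]
gripper_width: 0.532
gripper_force: 20.7
```

>>> drive_tool(
  steps=[
    [[0,0,0.2,0,1],[0,0,0.2,0,1]],
  ],
)

```text
t: 7.25
tcp_pos: [459.3, 262.1, 30.1]
tcp_rot: [[-0.076, 0.997, 0.001], [0.997, 0.076, 0.001], [0.001, 0.002, -1.0]]
contact_force: [0.3, 0.1, 0.5]
gripper_width: 0.532
gripper_force: 20.7
```

>>> drive_tool(
  steps=[
    [[0,0,0.2,0,1],[0,0,0.3,0,1],[0,0,0.3,0,1],[0,0,0.3,0,1]],
  ],
)

```text
t: 7.58
tcp_pos: [458.7, 261.8, 26.3]
tcp_rot: [[-0.076, 0.997, -0.0], [0.997, 0.076, 0.0], [0.0, -0.0, -1.0]]
contact_force: [0.0, 0.1, 0.3]
gripper_width: 0.53
gripper_force: 20.7
```

>>> drive_tool(
  steps=[
    [[0,0,0.1,0,1],[0,0,0.1,0,1],[0,0,0.15,0,1],[0,0,0.15,0,1]],
  ],
)

```text
t: 7.92
tcp_pos: [458.7, 261.9, 26.1]
tcp_rot: [[-0.076, 0.997, 0.0], [0.997, 0.076, 0.001], [0.001, 0.0, -1.0]]
contact_force: [-3.4, -0.5, 14.6]
gripper_width: 0.534
gripper_force: 20.1
```

>>> drive_tool(
  steps=[
    [[0,0,-0.1,0,1],[0,0,-0.1,0,1],[0,0,-0.1,0,0.2],[0,0,-0.1,0,0],[0,0,-0.1,0,-0.3],[0,0,-0.1,0,-0.6],[0,0,-0.1,0,-1],[0,0,-0.1,0,-1],[0,0,-0.1,0,-1],[0,0,-0.1,0,-1],[0,0,-0.1,0,-1]],
  ],
)

```text
t: 8.83
tcp_pos: [458.7, 261.7, 25.7]
tcp_rot: [[-0.076, 0.997, -0.0], [0.997, 0.076, -0.0], [-0.0, -0.0, -1.0]]
contact_force: [-0.1, -0.3, -0.4]
gripper_width: 1.002
gripper_force: 0.0
```

>>> drive_tool(
  steps=[
    [[0,0,-1,0,-1],[0,0,-3,0,-1],[0,0,-6,0,-1],[0,0,-10,0,-1],[0,0,-14,0,-1],[0,0,-17,0,-1],[0,0,-17,0,-1]],
  ],
)

```text
t: 9.42
tcp_pos: [462.3, 263.1, 202.5]
tcp_rot: [[-0.075, 0.997, 0.01], [0.997, 0.075, 0.006], [0.006, 0.01, -1.0]]
contact_force: [0.7, 0.9, 0.2]
gripper_width: 0.998
gripper_force: 0.0
```

```bash
python3 -c "
from rig import robot
from h import *
s=robot.state();print(st(s),go(s,[471,-149,200],.065))
p=robot.read_camera('wrist');q=robot.read_camera('scene')
cv2.imwrite('pics/w4.png',np.hstack([cv2.resize(p['img'],(448,336)),cv2.resize(q['img'][130:250,170:290],(336,336))]))
"
```

```text
{'t': 9.417, 'tcp_pos': [462.302, 263.093, 202.487], 'joint_pos': [-0.86, 0.525, 0.431, 1.898, -0.307, 0.771, -0.185], 'contact_force': [0.724, 0.871, 0.165], 'gripper_width': 0.998, 'gripper_force': 0.0} (array([-4.116e+01, -2.240e+00, -1.000e-02]), 0.01, 'yaw', 0.075)
```

View pics/w4.png

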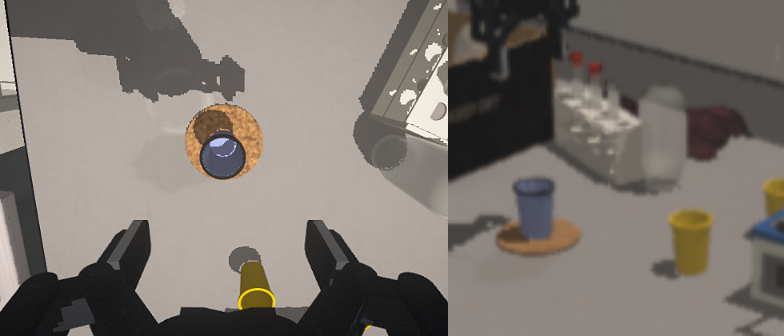

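The cup stands upright on the mat: wrist inset (222,157), scene inset (535,210).

>>> drive_tool(
  steps=[
    [[-3,0,-1,0,-1],[-7,-0.4,-2.5,0,-1],[-11,-0.6,-2.5,0,-1],[-15,-0.8,-2.5,0,-1],[-19,-1,-2.5,0,-1],[-23,-1.2,-2.5,0,-1],[-27,-1.5,-2.5,0,-1],[-31,-1.7,-2.5,0,-1],[-35,-1.9,-2.5,0,-1],[-38.5,-2.1,-2.5,0,-1],[-41.2,-2.2,-2.5,0,-1],[-41.2,-2.2,-2.5,0,-1]],
  ],
)

```text
t: 10.52
tcp_pos: [466.6, -157.6, 220.2]
tcp_rot: [[-0.067, 0.998, -0.001], [0.998, 0.067, -0.004], [-0.004, -0.001, -1.0]]
contact_force: [-0.6, -1.0, 0.5]
gripper_width: 1.0
gripper_force: 0.0
```

>>> drive_tool(
  steps=[
    [[0,0,0,0,-1],[0,0,0,0,-1],[0,0,0,0,-1]],
  ],
)

```text
t: 10.77
tcp_pos: [467.6, -149.0, 220.1]
tcp_rot: [[-0.078, 0.997, -0.002], [0.997, 0.078, 0.001], [0.001, -0.002, -1.0]]
contact_force: [-0.6, 0.1, -0.0]
gripper_width: 0.996
gripper_force: 0.0
```

```bash
python3 -c "
from rig import robot
from h import *
import pickle
s=robot.state();print(st(s),go(s,[471,-149,101],.065))
p=robot.read_camera('wrist');cv2.imwrite('pics/w5.png',p['img']);pickle.dump(p,open('w5.pkl','wb'))
g=proj(p,[[471,-149,120],[471,-149,101]]);print(g)
"
```

```text
{'t': 10.767, 'tcp_pos': [467.631, -149.02, 220.09], 'joint_pos': [-0.065, 0.452, 0.451, 1.971, -0.275, 0.78, 0.622], 'contact_force': [-0.649, 0.123, -0.048], 'gripper_width': 0.996, 'gripper_force': 0.0} (array([-0.04,  0.36, 11.91]), 0.013, 'yaw', 0.078)
[[290.52913202 209.61602459]
 [290.16928432 202.02468759]]
```

View pics/w5.png

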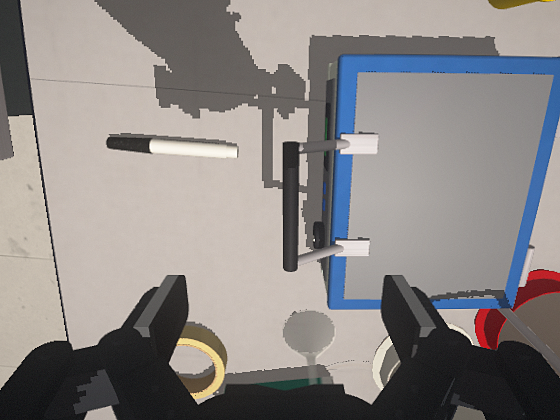

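The wrist view shows the bar vertical in the image from (291,142) to (290,270). Its centre is within 2 mm of (471,-148), and it lines up with the fingers.

>>> drive_tool(
  steps=[
    [[0,0.35,3,0,-1],[0,0.35,6,0,-1],[0,0.35,9,0,-1],[0,0.35,11,0,-1],[0,0.35,11.9,0,-1],[0,0.35,11.9,0,-1],[0,0.35,11.9,0,-1],[0,0.35,11.9,0,1],[0,0.35,11.9,0,1],[0,0.35,11.9,0,1],[0,0.35,11.9,0,1],[0,0.35,11.9,0,1]],
  ],
  newtons=40,
)

```text
t: 11.82
tcp_pos: [471.9, -150.5, 102.4]
tcp_rot: [[-0.076, 0.997, 0.001], [0.997, 0.076, -0.0], [-0.0, 0.001, -1.0]]
contact_force: [0.3, -0.2, 0.3]
gripper_width: 0.301
gripper_force: 0.0
```

>>> drive_tool(
  steps=[
    [[0,0,0,0,1],[0,0,0,0,1],[0,0,0,0,1],[0,0,0,0,1],[0,0,0,0,1],[0,0,0,0,1]],
  ],
)

```text
t: 12.32
tcp_pos: [472.0, -150.5, 102.0]
tcp_rot: [[-0.076, 0.997, 0.001], [0.997, 0.076, -0.0], [-0.0, 0.001, -1.0]]
contact_force: [1.2, 1.2, 2.6]
gripper_width: 0.122
gripper_force: 39.1
```

```bash
python3 -c "
from rig import robot
from h import *
s=robot.state();print(st(s))
R=np.array(s['tcp_rot']);yaw=.075;X=np.array([np.cos(yaw),np.sin(yaw),0])
for a in np.radians([5,10,15,20,25,30,35,40,45,47]):
    f=lambda q:np.array([212*np.cos(q)-42*np.sin(q),212*np.sin(q)+42*np.cos(q)])
    d=f(a)-f(0);w=-X*d[0]+np.array([0,0,d[1]]);print(round(np.degrees(a)),(R.T@w/10).round(2))
"
```

```text
{'t': 12.317, 'tcp_pos': [471.974, -150.524, 101.95], 'joint_pos': [0.036, 0.639, 0.321, 2.066, -0.408, 0.495, 0.737], 'contact_force': [1.226, 1.151, 2.556], 'gripper_width': 0.122, 'gripper_force': 39.063}
5 [-0.    0.45 -1.83]
10 [-0.    1.05 -3.62]
15 [-0.    1.81 -5.34]
20 [-0.    2.72 -7.  ]
25 [-0.01  3.77 -8.56]
30 [-1.000e-02  4.950e+00 -1.003e+01]
35 [-1.00e-02  6.25e+00 -1.14e+01]
40 [-1.000e-02  7.670e+00 -1.264e+01]
45 [-1.000e-02  9.190e+00 -1.375e+01]
47 [-1.000e-02  9.820e+00 -1.416e+01]
```

>>> drive_tool(
  steps=[
    [[0,0.2,-0.9,0,1],[0,0.45,-1.85,0,1],[0,0.75,-2.75,0,1],[0,1.05,-3.6,0,1],[0,1.4,-4.5,0,1],[0,1.8,-5.35,0,1],[0,2.25,-6.2,0,1],[0,2.7,-7,0,1],[0,3.2,-7.8,0,1],[0,3.75,-8.55,0,1],[0,3.75,-8.55,0,1],[0,3.75,-8.55,0,1]],
  ],
)

```text
t: 13.32
tcp_pos: [507.0, -147.7, 187.1]
tcp_rot: [[-0.076, 0.997, -0.004], [0.997, 0.076, 0.001], [0.001, -0.003, -1.0]]
contact_force: [-4.7, -1.3, -2.5]
gripper_width: 0.121
gripper_force: 39.3
```

```bash
python3 -c "
from rig import robot
from h import *
s=robot.state();print(st(s))
b=np.array([472,-150.5,102]);R=np.array(s['tcp_rot']);yaw=.075;X=np.array([np.cos(yaw),np.sin(yaw),0])
for a in np.radians([25,30,35,40,45]):
    f=lambda q:np.array([212*np.cos(q)-42*np.sin(q),212*np.sin(q)+42*np.cos(q)])
    d=f(a)-f(0);w=-X*d[0]+np.array([0,0,d[1]]);print(round(np.degrees(a)),(R.T@(b+w-s['tcp_pos'])/10).round(2))
"
```

```text
{'t': 13.317, 'tcp_pos': [507.031, -147.693, 187.059], 'joint_pos': [-0.055, 0.549, 0.426, 1.91, -0.32, 0.753, 0.628], 'contact_force': [-4.722, -1.268, -2.525], 'gripper_width': 0.121, 'gripper_force': 39.258}
25 [-0.02  0.25 -0.06]
30 [-0.02  1.42 -1.54]
35 [-0.02  2.72 -2.9 ]
40 [-0.02  4.13 -4.15]
45 [-0.02  5.65 -5.27]
```

>>> drive_tool(
  steps=[
    [[0,0.6,-0.75,0,1],[0,1.2,-1.47,0,1],[0,1.85,-2.2,0,1],[0,2.5,-2.85,0,1],[0,3.2,-3.5,0,1],[0,3.9,-4.1,0,1],[0,4.65,-4.65,0,1],[0,5.4,-5.2,0,1],[0,5.4,-5.2,0,1],[0,5.4,-5.2,0,1],[0,5.4,-5.2,0,1],[0,5.4,-5.2,0,1]],
  ],
)

```text
t: 14.32
tcp_pos: [556.5, -143.8, 239.3]
tcp_rot: [[-0.074, 0.997, -0.012], [0.997, 0.074, 0.003], [0.004, -0.011, -1.0]]
contact_force: [-16.0, 0.8, 10.8]
gripper_width: 0.123
gripper_force: 40.1
```

```bash
python3 -c "
from rig import robot
from h import *
import pickle
s=robot.state();print(st(s))
q=robot.read_camera('scene');pickle.dump(q,open('s6.pkl','wb'))
p=robot.read_camera('wrist');t=robot.read_camera('top');pickle.dump(t,open('t6.pkl','wb'))
cv2.imwrite('pics/w6.png',np.hstack([cv2.resize(q['img'][150:270,270:400],(520,480),interpolation=2),cv2.resize(p['img'],(280,210))if 0 else cv2.copyMakeBorder(cv2.resize(p['img'],(280,210)),0,270,0,0,0)]))
"
```

```text
{'t': 14.317, 'tcp_pos': [556.489, -143.798, 239.263], 'joint_pos': [-0.087, 0.553, 0.456, 1.721, -0.288, 0.947, 0.557], 'contact_force': [-16.045, 0.83, 10.845], 'gripper_width': 0.123, 'gripper_force': 40.078}
```

View pics/w6.png

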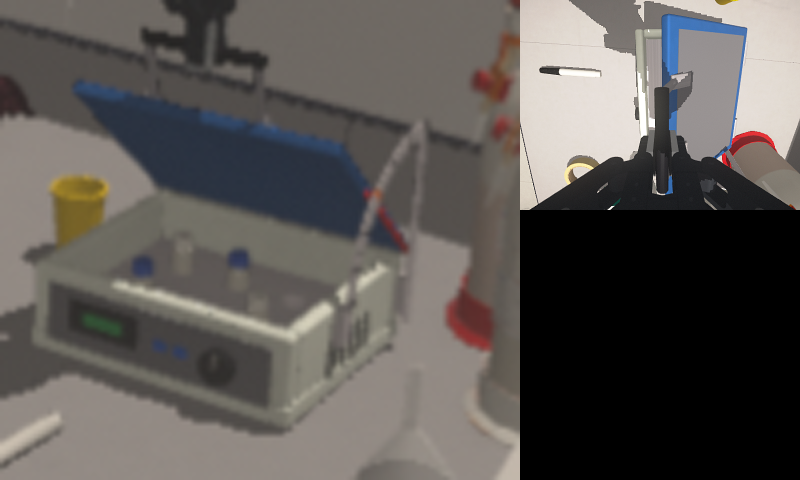

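The scene crop shows the lid held open, with its front corners at crop (75,85) and (342,145) and the red pointer by the scale at about (372,195). The wrist inset shows the bar between the fingers.

```bash
python3 -c "
from h import *
import pickle
q=pickle.load(open('s6.pkl','rb'))
yaw=.075;X=np.array([np.cos(yaw),np.sin(yaw),0]);Y=np.array([-np.sin(yaw),np.cos(yaw),0]);Z=np.array([0,0,1.])
# hinge from bar grasp: bar middle (472,-150,120.6)
def P(H,f,u,y,a): return H-X*(f*np.cos(a)-u*np.sin(a))+Z*(f*np.sin(a)+u*np.cos(a))+Y*y
for nm,H in(('bar',np.array([472,-149.5,0])+212*X+Z*78),('lid',np.array([594,-142.5,0])+85*X+Z*78)):
  print(nm,H.round(1),'closed',proj(q,[P(H,174,12,-111,0),P(H,174,12,111,0)]).round(1).tolist(),'obs 342.4 230.3 / 278.7 212.4')
  for a in(40,43,45,47,50):
    r=np.radians(a);print(a,proj(q,[P(H,174,12,-111,r),P(H,174,12,111,r),P(H,112,0,-119,r),P(H,112,0,-119,np.pi/4)]).round(1).tolist())
print('obs open 355.5 186.25 / 288.8 171.3')
cv2.imwrite('pics/z6.png',cv2.resize(q['img'][165:245,345:385],(400,600)[0:2] if 0 else (300,600),interpolation=cv2.INTER_CUBIC))
"
```

```text
bar [ 683.4 -133.6   78. ] closed [[344.0, 230.9], [278.4, 211.1]] obs 342.4 230.3 / 278.7 212.4
40 [[354.9, 189.0], [288.2, 172.5], [362.6, 201.6], [363.8, 198.5]]
43 [[356.2, 186.2], [289.4, 169.9], [363.3, 199.8], [363.8, 198.5]]
45 [[357.1, 184.3], [290.3, 168.2], [363.8, 198.5], [363.8, 198.5]]
47 [[357.9, 182.5], [291.2, 166.6], [364.3, 197.4], [363.8, 198.5]]
50 [[359.3, 179.9], [292.6, 164.2], [365.1, 195.6], [363.8, 198.5]]
lid [ 678.8 -136.1   78. ] closed [[343.8, 231.8], [278.0, 211.8]] obs 342.4 230.3 / 278.7 212.4
40 [[354.8, 189.7], [287.9, 173.1], [362.5, 202.3], [363.8, 199.2]]
43 [[356.1, 186.8], [289.1, 170.5], [363.3, 200.5], [363.8, 199.2]]
45 [[357.0, 185.0], [290.0, 168.8], [363.8, 199.2], [363.8, 199.2]]
47 [[357.9, 183.2], [290.9, 167.2], [364.3, 198.1], [363.8, 199.2]]
50 [[359.2, 180.5], [292.3, 164.8], [365.1, 196.3], [363.8, 199.2]]
obs open 355.5 186.25 / 288.8 171.3
```

View pics/z6.png

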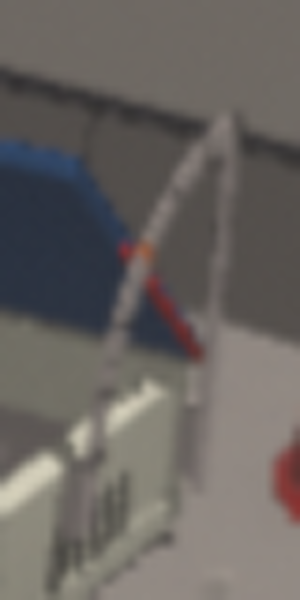

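The zoom shows the red pointer crossing the scale just below the orange mark, at about (137,264) against (145,250). That puts the lid at roughly 43-44 degrees, so it needs a small raise, which will also ease the push along the bar's radius.

>>> drive_tool(
  steps=[
    [[0,0,-0.15,0,1],[0,0,-0.3,0,1],[0,0,-0.45,0,1],[0,0,-0.45,0,1],[0,0,-0.45,0,1],[0,0,-0.45,0,1],[0,0,-0.45,0,1],[0,0,-0.45,0,1]],
  ],
)

```text
t: 15.13
tcp_pos: [561.7, -143.4, 243.3]
tcp_rot: [[-0.076, 0.997, -0.002], [0.997, 0.076, 0.001], [0.001, -0.002, -1.0]]
contact_force: [-5.4, -1.2, -4.3]
gripper_width: 0.121
gripper_force: 39.5
```

```bash
cat > m.py <<'E'
from rig import robot
from h import *
import pickle
s=robot.state();print(st(s))
d=np.array(s['tcp_pos'])-[472,-150.5,102];c=np.hypot(d[0]/.997,d[2]);print('chord angle',np.degrees(2*np.arcsin(c/432.2)))
v=np.array([212*.997-d[0],42+d[2]]);print('direct',np.degrees(np.arctan2(v[1],v[0]/.997))-11.2,np.hypot(*v))
q=[robot.read_camera('scene') for _ in range(4)];im=np.mean([x['img'].astype(float) for x in q],0).astype(np.uint8)
pickle.dump(q[0],open('s7.pkl','wb'))
cv2.imwrite('pics/z7.png',cv2.resize(im[180:220,345:385],(600,600),interpolation=cv2.INTER_CUBIC))
E
python3 m.py
```

```text
{'t': 15.133, 'tcp_pos': [561.712, -143.401, 243.319], 'joint_pos': [-0.089, 0.55, 0.456, 1.711, -0.287, 0.949, 0.554], 'contact_force': [-5.374, -1.212, -4.263], 'gripper_width': 0.121, 'gripper_force': 39.498}
chord angle 45.6143771527523
direct 45.15196567194485 220.01166108316255
```

View pics/z7.png

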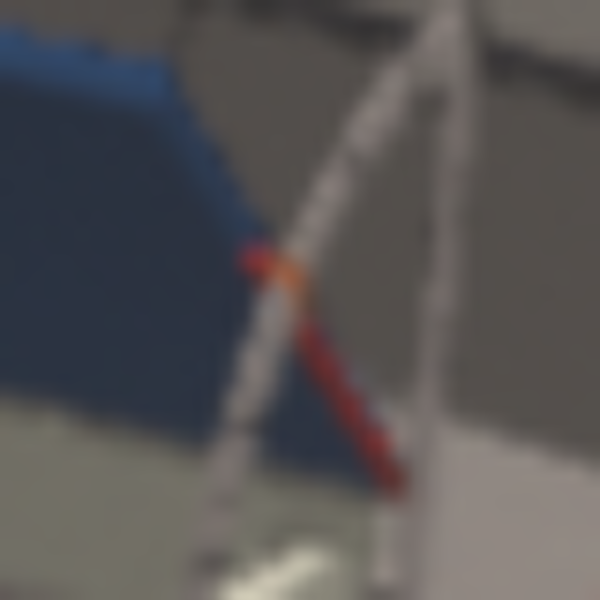

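The pointer now crosses the scale at the orange mark, at zoom (283,282). The arm position gives about 45.2-45.6 degrees, and the force on the gripper is just the lid's spring load. I'll do a short hold to check it's steady, then hand in.

>>> drive_tool(
  steps=[
    [[0,0,0,0,1],[0,0,0,0,1],[0,0,0,0,1],[0,0,0,0,1],[0,0,0,0,1],[0,0,0,0,1]],
  ],
)

```text
t: 15.83
tcp_pos: [561.7, -143.4, 243.3]
tcp_rot: [[-0.076, 0.997, -0.002], [0.997, 0.076, 0.001], [0.001, -0.002, -1.0]]
contact_force: [-5.3, 0.3, -4.7]
gripper_width: 0.123
gripper_force: 39.5
```

```bash
python3 -c "
from rig import robot
from h import *
s=robot.state();print(st(s))
t=robot.read_camera('top')
for n in('sample_cup','cork_mat'):print(n,[(round(d['p'],2),np.round(d['box']).tolist()) for d in robot.search_frame(n,t)][:3])
if abs(s['tcp_pos'][2]-243.3)<2 and abs(s['tcp_pos'][0]-561.7)<2: print(robot.hand_in())
"
```

```text
{'t': 15.833, 'tcp_pos': [561.712, -143.4, 243.329], 'joint_pos': [-0.089, 0.55, 0.456, 1.711, -0.287, 0.949, 0.554], 'contact_force': [-5.312, 0.294, -4.665], 'gripper_width': 0.123, 'gripper_force': 39.499}
sample_cup [(0.87, [162.0, 220.0, 182.0, 238.0]), (0.55, [245.0, 149.0, 265.0, 168.0]), (0.55, [241.0, 199.0, 250.0, 216.0])]
cork_mat [(0.8, [162.0, 216.0, 193.0, 250.0])]
the job is handed in; nothing more can be done
None
```

The job is handed in at about 16 s: the lilac cup stands upright on the cork mat, released, and the gripper is holding the lid by its bar at about 45 degrees, on the orange mark.

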